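# Hold a tool blank against the spring stop of its holder

## Task

Take the long square steel bar out of the wooden crate, leaving the other parts in there, lay it level in the open channel of the green tool holder from the channel's open end, and push it lengthwise against the spring plunger with a steady force of about 12 newtons, never driving the plunger to the bottom of its travel. Keep that push for at least three seconds and finish while still gripping and pushing the bar, so that a fitter can tighten the side screws. Leave the other things on the table where they are.

Things in the scene. Friction and masses are not known exactly. Their poses are not given: they have to be found in the camera images.
- bar: The part to hold: bright steel bar, square section 16 x 16 mm, 150 mm long, about 0.3 kg, flat on the crate floor. The only part both square and long (a round bar of the same length and a 70 mm square blank lie near it). Origin: centre of its underside; x along its length (ends alike), z up. At least 25 mm is free along its long sides.
- bar_center (a point): The centre of the square bar, 8 mm above its underside.
- crate: Open plywood crate, fixed, 224 mm (its x) by 268 mm (its y) outside, 45 mm high, walls and floor 8 mm thick. Origin: centre of its underside, on the table. The parts in it lie roughly along its x, side by side, in any order. It stands to the robot's left or right.
- holder: Green tool holder, fixed, on the side without the crate. Origin: on the table, below the untouched plunger's face; z up, x along the channel, the way to push (roughly away from the robot). Channel, open on top and at its -x end: x = -50 to 30 mm, floor 45 mm above the table, 20 mm wide, walls 12 mm high. Stop block x = 30 to 70, 52 wide, 69 high. Base 150 x 100 x 15, x = -60 to 90. Screws stick out to y = 42.
- mouth (a point): Middle of the channel's open end: x = -50, y = 0, z = 53 mm in the holder's frame, where the centre line of a bar lying on the channel floor enters.
- plunger_face (a point): Centre of the flat face of the spring plunger, a steel disc 14 mm across facing the channel's open end (-x), 53 mm above the table; untouched it is 50 mm inside the open end. It moves with the plunger, whose rod comes out farther at the back of the stop block as it is pushed.
- plunger (a joint): How far the plunger is pushed in along the holder's +x, in m: 0 untouched, 0.024 at the bottom of its travel. Spring: 2 N at the start of travel and 1 N more for each mm, so 12 N at 0.010.
- round_bar: Round steel bar, 16 mm in diameter, 150 mm long, in the crate; not wanted. Origin near its middle.
- short_blank: Square steel blank 16 x 16 x 70 mm in the crate; not wanted. Origin: centre of its underside, x along its length.
- jaw: Stepped chuck jaw of dark steel, 66 x 20 x 28 mm, in the crate; not wanted. Origin: centre of its underside.
- nut: Hexagon nut, 22 mm across its corners, 12 mm high, in the crate next to the short blank's +x end. Origin: centre of its underside.
- tee_nut: T-slot nut, 26 x 20 x 15 mm, in the crate next to the jaw's +x end. Origin: centre of its underside.
- hex_key: Hexagon key, a bent rod 6 mm thick, about 100 mm long, lying on the table behind the holder's stop block. Origin near its middle.
- tool_block: Dark steel toolholder block, 70 x 44 x 60 mm, with three studs 20 mm high on top, on the table far out on the left. Origin: centre of its underside.
- wrench: Wrench lying flat on the table far out on the right. Origin near its middle.
Mind the look-alikes: they are no part of the job. Leave any pink or turquoise look-alike of the bar alone.

How it is judged (in metres and radians):
On the way, in this order (a step that is already met when the one before it is completed fails the run):
1. the square bar is lifted out of the crate in the fingers (height (world z) of bar_center above 0.065 m and contact force between the fingers and bar above 1 N), for 0.2 s.
2. the bar lies in the channel and is pushed against the plunger with 7 to 17 N for three seconds without a break (contact force between bar and plunger between 7 and 17 N and y of bar_center in the frame of holder between -0.006 and 0.006 m and z of bar_center in the frame of holder between 0.049 and 0.058 m and x of bar_center in the frame of holder below -0.05 m and angle between the x axis of bar and the x axis of holder, either way round below 0.09 rad and contact force between the fingers and bar above 2 N), for 3 s.
At the end, for the whole second after the job is handed in: Bar gripped, at rest and lying along the channel (within 5 degrees, 6 mm sideways, 4 mm below to 5 mm above its resting height there), pressing the plunger with 7 to 17 N after having done so for three seconds; the program finishes while holding it so (all of step 2 and linear speed of bar below 0.02 m/s); the arm keeps its last pose, push and grip.
It fails at once if the plunger is driven to the bottom of its travel (value of joint plunger above 0.0225 m).
It fails at once if another part is lifted out of the crate (height (world z) of any of round_bar, short_blank, jaw, nut, tee_nut above 0.06 m).
It fails at once if the hexagon key, the toolholder block or the wrench is shifted by more than 3 cm (distance of any of hex_key, tool_block, wrench from where it was at the start of the episode above 0.03 m).
It also fails if it takes over 54 s, if anything falls off the work surface, if the arm or the gripper's body presses on something with over 40 N, if the wrist force passes 120 N, or if a joint passes its speed limit or range.

## Robot

A 6-joint arm with a two-finger parallel gripper is mounted at the origin on the work surface. World frame = base frame: x ahead of the robot, y to its left, z up, the work surface at z = 0. Lengths are in m, angles in degrees, forces in N, time in s.
With the tool pointing down it reaches from about 0.4 to 0.825 m from the base axis. Payload 7 kg.
Tool frame: the origin (TCP) lies on the centre line of the jaws, within the pads' length; the fingertips stand 22 mm ahead of it and the grasp point (between the pads) lies 3 mm ahead of it; z points along the fingers, y is the line along which they close (so a half turn about z gives the same grasp; the last joint's range is limited). The gripper opens to 88 mm and grips with 3 to 60 N. Pads are 19 mm wide; open, the fingers measure 130 mm over their backs; the gripper's body (78 mm by 193 mm) begins 47 mm behind the grasp point.
Start: joints at [-53.91, 20.546, 0.682, 0, -70.136, -16.507], TCP at [0.226, -0.636, 0.224] pointing down, gripper open.
Joint ranges: [-176.03, 176.03], [-82.01, 121.73], [-58.28, 71.71], [-173.87, 95.51], [-174.79, -0.11], [-173.66, 173.66]. Speed limits (degrees/s): [136.94, 136.94, 172.46, 180, 180, 180].

## Interface

Orientations are given as [roll, pitch, yaw] about the fixed x, y, z axes, in that order (R = Rz(yaw) Ry(pitch) Rx(roll)).
In Python, from plant import get_state, cams, r gives the robot as it stands.
- The arm moves only by the tool apply_moves, never from a script. Its argument "targets" is a list of rows, each an object with "dp": the shift along the world's x, y, z in m, a list of three; "yaw": the turn about the world's z in degrees. In form: [{"dp": [x, y, z], "yaw": yaw}, ...]. A call has 1 to 20 rows; each row is the pose to reach, as a shift and turn from the pose commanded when the call began; what a row does not reach only later rows make up. A row lasts 1/12 s, in which the tool goes at most 41.7 mm and 7.16 degrees, less where a joint would pass 70% of its speed; a pose out of reach is approached as far as the arm can. A call with a gripper value outside its range is refused whole. "grip" is the gripper command: -1 is fully open, 1 is shut, values between are in proportion, set as the call begins (left out, the last holds). The fingers move at their own pace and stop on an object; "squeeze" is the grip in N (left out, the last holds). Time passes only in rows, so rows that repeat a pose let the fingers close. It gives the time, the measured TCP pose, the force, the opening and the grip force at its end, in the units of the state.
- get_state(): the state, without advancing time (a new reading comes with each control period).
- cams.capture(name): name is "side" or "top"; returns a dict with "image" (400x640x3 uint8, red, green, blue), "range_z" (400x640 float32, m along the optical axis (not along the pixel's ray), 0 where there is no reading), "fx", "fy", "cx", "cy" (pixels), "R" (3x3) and "t" (3): a world point X has camera coordinates R X + t. Camera axes: x right, y down, z forward; pixel columns grow to the right and rows downward; lengths in m; the calibration is good to about 2 mm. A picture is of the moment at which its call begins.
- r.close_job(): hands the job in; it is judged then, once.
The state is a dict: "time_s": time; "joints": joint angles; "qd": joint speeds; "joint_torque": joint torques, N m; "tcp_pos": TCP position; "eef_rot": TCP orientation; "contact_force": force on the tool from outside, world axes, zero at the start; "moment": the same for the moment, N m; "gripper_width": finger opening in m; "gripper_force": force on a finger pad.
Only numpy, scipy, OpenCV 4.12 (cv2) and the standard library are available. Lean on these libraries where they do the work, as an engineer would, in place of code of your own. Each camera call takes 0.05 s, during which the arm holds its last target. There are 200 camera calls.

## Working session

There is one attempt and no reset: what is moved stays moved. The work goes in short steps, Python scripts to look and compute and a tool call to move; the robot and the scene stay as the last step left them, time stands still between calls to the robot, and variables do not carry over. Pictures are saved under pics/ and viewed, at most 10 in all, crops included, and the job is handed in when it is done.

Besides the shell and the picture viewer there is one more tool, called after "Request:" as name(argument=value, ...) on one line, values as JSON. apply_moves: Moves the arm, as the interface text tells. Its arguments: {"type":"object","properties":{"targets":{"type":"array","items":{"type":"object","properties":{"dp":{"type":"array","items":{"type":"number"}},"yaw":{"type":"number"}}}},"grip":{"type":"number"},"squeeze":{"type":"number"}},"required":["targets"]}

```bash
mkdir -p pics; ls; python3 - <<'E'
from plant import get_state,cams
import cv2,numpy as np,pickle
d={}
for n in("top","side"):
    c=cams.capture(n);d[n]=c;cv2.imwrite(f"pics/{n}0.png",c["image"][:,:,::-1]);print(n,c["fx"],c["cx"],c["cy"],c["R"].round(3).tolist(),c["t"].round(3))
pickle.dump(d,open("c0.pkl","wb"))
print(get_state())
E
```

```text
pics
top 440.7906883576664 317.53676093883024 202.46808761736807 [[-0.007, -1.0, 0.021], [-0.995, 0.004, -0.101], [0.101, -0.022, -0.995]] [-0.01   0.581  1.265]
side 405.0583957056814 324.29281697994986 195.63735419820887 [[-0.976, -0.215, 0.023], [-0.151, 0.606, -0.781], [0.154, -0.766, -0.624]] [0.582 0.162 0.996]
{'time_s': 0.1, 'joints': array([-5.39090089e+01,  2.05864322e+01,  6.38633784e-01, -1.77792682e-02,
       -7.01354899e+01, -1.65088541e+01]), 'qd': array([-0.04131233,  0.0140292 ,  0.14244804,  0.07303174,  0.00046836,
       -0.04115404]), 'joint_torque': array([-1.35041137e-03, -5.84162986e+01,  2.93750668e+01,  7.01556444e+00,
        1.02162128e-02, -6.55405620e-05]), 'tcp_pos': array([ 0.22607833, -0.63554305,  0.22332343]), 'eef_rot': array([ 1.79915395e+02, -7.64412320e-03, -1.60423911e+02]), 'contact_force': array([0.72453025, 0.40421565, 0.132392  ]), 'moment': array([-0.00997646,  0.01246271, -0.01112685]), 'gripper_force': 0.0, 'gripper_width': 0.087507865682908}
```

View pics/top0.png

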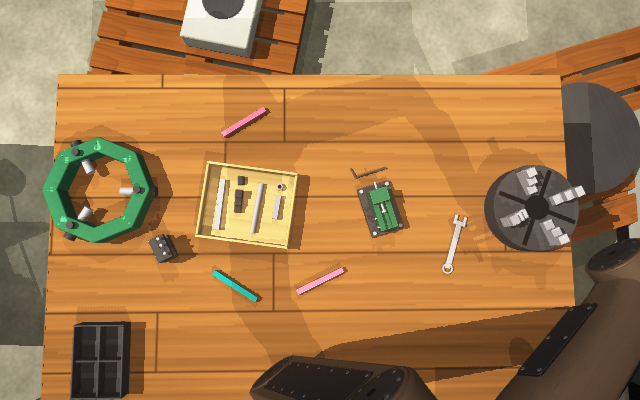

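View pics/side0.png

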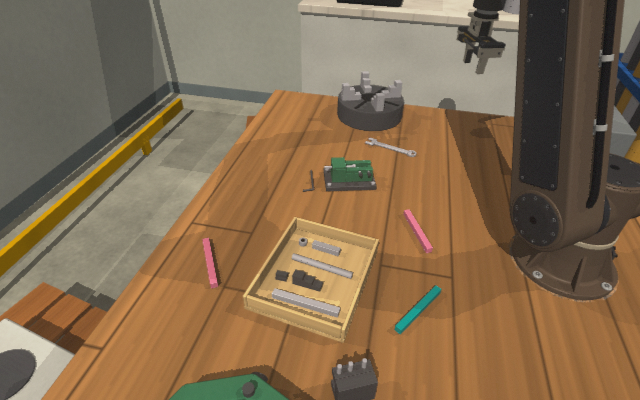

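The top view shows the crate at about (250,205), with long bars at (221,205) and (258,208), the short blank at (278,207), and the holder at (380,208). The side view shows the same bars at (306,302) and (322,265). I'll zoom in to tell square from round.

```bash
cat > h.py <<'E'
import numpy as np
def ray(c,u,v,z):
    d=c["R"].T@np.array([(u-c["cx"])/c["fx"],(v-c["cy"])/c["fy"],1.]);o=-c["R"].T@c["t"]
    return o+d*(z-o[2])/d[2]
def proj(c,X):
    p=c["R"]@np.asarray(X,float)+c["t"];return c["fx"]*p[0]/p[2]+c["cx"],c["fy"]*p[1]/p[2]+c["cy"]
E
python3 - <<'E'
import cv2,pickle,numpy as np
from h import *
d=pickle.load(open("c0.pkl","rb"))
t=d["top"];s=d["side"]
f=lambda im,x,y,w,h,k:cv2.resize(im[y:y+h,x:x+w,::-1],(w*k,h*k),interpolation=cv2.INTER_CUBIC)
a=f(t["image"],200,160,100,90,4);b=f(s["image"],240,215,140,120,4)
h=f(t["image"],340,160,80,80,4)
o=np.zeros((600,800,3),np.uint8)
o[:270,:300]=cv2.resize(a,(300,270));o[:360,300:720]=cv2.resize(b,(420,360))
o=np.zeros((600,800,3),np.uint8)
o[:300,:333]=cv2.resize(a,(333,300));o[:400,335:800]=cv2.resize(b,(465,400));o[302:600,:298]=cv2.resize(h,(298,298))
o[402:600,335:735]=f(s["image"],300,150,100,50,4)[:198]if 0 else cv2.resize(f(s["image"],295,150,100,50,4),(400,198))
cv2.imwrite("pics/z.png",o)
# height profile across bars from depth
img=t["range_z"]
def world(c,u,v):
    z=c["range_z"][v,u];p=np.array([(u-c["cx"])/c["fx"]*z,(v-c["cy"])/c["fy"]*z,z]);return c["R"].T@(p-c["t"])
for v in (195,215):print([int(1000*world(t,u,v)[2]) for u in range(205,292)])
E
```

```text
[26, 16, 4, 4, 6, 4, 7, 10, 2, 6, 6, 6, 6, 24, 25, 22, 23, 22, 20, 9, 5, 4, 5, 9, 5, 5, 3, 6, 5, 3, 34, 32, 36, 37, 37, 38, 31, 20, 4, 7, 10, 11, 8, 6, 8, 4, 8, 7, 8, 12, 7, 5, 19, 21, 23, 22, 20, 6, 8, 2, 6, 7, 7, 8, 6, 8, 6, 10, 3, 8, 8, 21, 26, 25, 2, 6, 3, 5, 7, 7, 4, 1317, 8, 3, 8, 3, 4]
[6, 4, 9, 12, 8, 8, 3, 5, 8, 7, 22, 21, 29, 21, 26, 19, 15, 7, 4, 7, 5, 6, 9, 8, 6, 6, 9, 8, 5, 2, 6, 7, 11, 8, 7, 6, 5, 10, 8, 0, 11, 3, 4, 8, 2, 4, 7, 4, 19, 21, 24, 22, 23, 16, 9, 7, 6, 6, 9, 9, 5, 6, 4, 6, 8, 8, 11, 23, 20, 19, 18, 23, 23, 6, 9, 6, 4, 4, 7, 6, 8, 8, 12, 6, 44, 38, 47]
```

View pics/z.png

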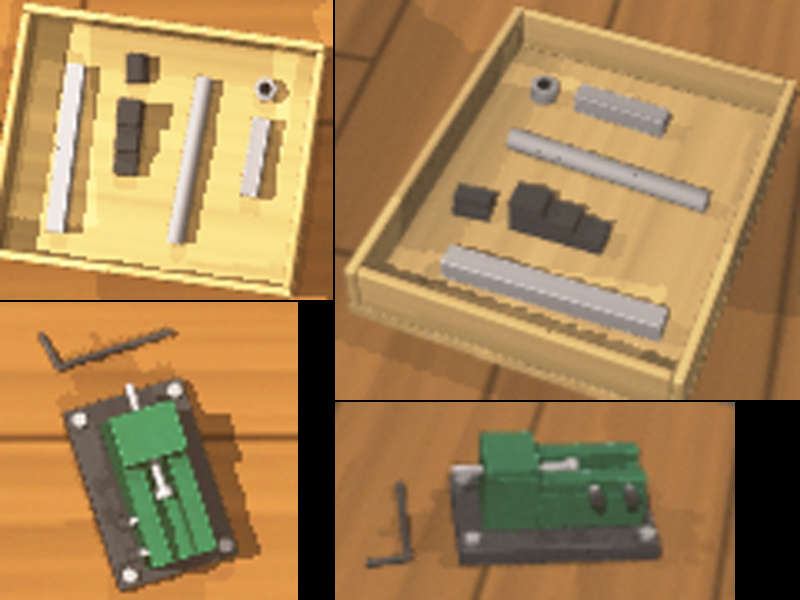

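The bar in the left column of the top view, at (221,205), is the square one: it has a flat top and two faces. The bar at (258,208) is round. The holder's four base bolts are at about (361,192), (387,183), (401,225) and (375,234). The open end of the channel faces the robot.

```bash
python3 - <<'E'
import cv2,pickle,numpy as np
from h import *
d=pickle.load(open("c0.pkl","rb"))
t=d["top"];s=d["side"]
def ang(v):return np.degrees(np.arctan2(v[1],v[0]))
# bar top
for n,c,roi in(("top",t,(205,170,24,66)),):
    x,y,w,h=roi;im=c["image"][y:y+h,x:x+w];hsv=cv2.cvtColor(im,cv2.COLOR_RGB2HSV)
    m=((hsv[...,1]<60)&(hsv[...,2]>150)).astype(np.uint8)
    k,l,st,ce=cv2.connectedComponentsWithStats(m);i=1+np.argmax(st[1:,4]);ys,xs=np.where(l==i)
    P=np.array([ray(c,x+a,y+b,.024) for a,b in zip(xs,ys)])[:,:2].astype(np.float32)
    (cx,cy),sz,a=cv2.minAreaRect(P);print(n,"bar",st[i],P.mean(0),cx,cy,sz,a)
    v=np.linalg.svd(P-P.mean(0),full_matrices=0)[2][0];print(ang(v))
# side view bar
x,y,w,h=265,285,80,35;im=s["image"][y:y+h,x:x+w];hsv=cv2.cvtColor(im,cv2.COLOR_RGB2HSV)
m=(hsv[...,1]<60)&(hsv[...,2]>130);ys,xs=np.where(m)
P=np.array([ray(s,x+a,y+b,.018) for a,b in zip(xs,ys)])[:,:2];print("side bar",len(P),P.mean(0),P.min(0),P.max(0))
# bolts
def bolts(c,guess,z):
    out=[]
    g=cv2.cvtColor(c["image"],cv2.COLOR_RGB2HSV)
    for u,v in guess:
        u,v=int(u),int(v);p=g[v-4:v+5,u-4:u+5].astype(int);wt=np.clip(p[...,2]-110,0,None)*(p[...,1]<70)
        yy,xx=np.mgrid[-4:5,-4:5];U=u+(wt*xx).sum()/wt.sum();V=v+(wt*yy).sum()/wt.sum()
        out.append(ray(c,U,V,z)[:2]);print(U.round(1),V.round(1),out[-1].round(4))
    return np.array(out)
B=bolts(t,[(361,192),(387,183),(401,225),(375,234)],.018)
c=B.mean(0);v=(B[0]+B[1]-B[2]-B[3])/2;w=(B[0]+B[3]-B[1]-B[2])/2
print("centre",c,"len",np.linalg.norm(v),np.linalg.norm(w),"yaw",ang(v),ang(w)-90)
# green mask
for n,cc,roi in(("top",t,(350,175,60,70)),):
    x,y,w,h=roi;hsv=cv2.cvtColor(cc["image"][y:y+h,x:x+w],cv2.COLOR_RGB2HSV)
    m=(hsv[...,0]>45)&(hsv[...,0]<85)&(hsv[...,1]>90)
    for z in(.057,.069):
        ys,xs=np.where(m);P=np.array([ray(cc,x+a,y+b,z) for a,b in zip(xs,ys)])[:,:2].astype(np.float32)
        print("green",len(P),cv2.minAreaRect(P))
        th=np.radians(ang(v));e=np.array([np.cos(th),np.sin(th)]);q=(P-c)@e;r_=(P-c)@[-e[1],e[0]]
        for lo in range(-90,90,10):
            k=(q>lo/1e3)&(q<(lo+10)/1e3)
            if k.sum():print(lo,(r_[k].min()*1e3).round(1),(r_[k].max()*1e3).round(1))
o=[proj(s,[*(c+0),.018])];print(o)
E
```

```text
top bar [  9   9  11  51 274] [0.5790079  0.27648002] 0.5791162252426147 0.27654507756233215 (0.01564134657382965, 0.14877161383628845) 83.80357360839844
173.7052
side bar 701 [0.57797134 0.2747265 ] [0.50464124 0.25474199] [0.65510513 0.29429031]
360.8 191.2 [ 0.6154 -0.142 ]
386.4 183.1 [ 0.6393 -0.219 ]
400.1 225.0 [ 0.5141 -0.2569]
374.3 233.0 [ 0.4909 -0.1799]
centre [ 0.56494732 -0.19944578] len 0.13046409608504603 0.08050568903923867 yaw 16.888088645956348 17.03979969530957
green 733 ((0.5600717663764954, -0.1986885666847229), (0.11915814131498337, 0.0591433085501194), 16.785205841064453)
-70 -23.3 31.5
-60 -24.2 27.0
-50 -24.1 31.7
-40 -25.0 31.8
-30 -25.0 26.3
-20 -24.9 31.0
-10 -24.8 31.1
0 -23.9 31.2
10 -25.7 31.3
20 -27.5 31.4
30 -27.4 31.5
40 -27.4 31.6
50 -27.3 30.7
green 733 ((0.5590251684188843, -0.19665205478668213), (0.11802347749471664, 0.05858013778924942), 16.78519630432129)
-70 -20.8 33.5
-60 -21.7 29.0
-50 -21.6 33.7
-40 -22.5 33.7
-30 -22.5 28.4
-20 -22.4 33.0
-10 -22.3 33.1
0 -21.4 33.2
10 -23.1 33.3
20 -24.9 33.4
30 -24.9 33.5
40 -24.9 33.6
50 -24.8 32.7
[(np.float64(348.7575349479398), np.float64(176.36374804936165))]
```

Request:
apply_moves(targets=[{"dp": [0.225, 0.455, 0], "yaw": 0}, {"dp": [0.225, 0.455, 0], "yaw": 0}, {"dp": [0.225, 0.455, 0], "yaw": 0}, {"dp": [0.225, 0.455, 0], "yaw": 0}, {"dp": [0.225, 0.455, 0], "yaw": 0}, {"dp": [0.225, 0.455, 0], "yaw": 0}, {"dp": [0.225, 0.455, 0], "yaw": 0}, {"dp": [0.225, 0.455, 0], "yaw": 0}, {"dp": [0.225, 0.455, 0], "yaw": 0}, {"dp": [0.225, 0.455, 0], "yaw": 0}, {"dp": [0.225, 0.455, 0], "yaw": 0}, {"dp": [0.225, 0.455, 0], "yaw": 0}, {"dp": [0.328, 0.914, -0.05], "yaw": -25.8}, {"dp": [0.328, 0.914, -0.05], "yaw": -25.8}, {"dp": [0.328, 0.914, -0.05], "yaw": -25.8}, {"dp": [0.328, 0.914, -0.05], "yaw": -25.8}, {"dp": [0.328, 0.914, -0.05], "yaw": -25.8}, {"dp": [0.328, 0.914, -0.05], "yaw": -25.8}, {"dp": [0.328, 0.914, -0.05], "yaw": -25.8}, {"dp": [0.328, 0.914, -0.05], "yaw": -25.8}], grip=0.36, squeeze=50)

```text
time_s: 1.77
tcp_pos: [0.5169, 0.1159, 0.1916]
eef_rot: [180.0, 0.0, 173.8]
contact_force: [0.8, -0.8, 0.0]
gripper_width: 0.0282
gripper_force: 0.0
```

Request:
apply_moves(targets=[{"dp": [0.037, 0.1625, -0.09]}, {"dp": [0.037, 0.1625, -0.09]}, {"dp": [0.037, 0.1625, -0.09]}, {"dp": [0.037, 0.1625, -0.09]}, {"dp": [0.037, 0.1625, -0.09]}, {"dp": [0.037, 0.1625, -0.09]}, {"dp": [0.037, 0.1625, -0.09]}, {"dp": [0.037, 0.1625, -0.09]}])

```text
$.targets[0]: bad value
```

```bash
python3 - <<'E'
from plant import get_state,cams
import cv2,numpy as np
c=cams.capture("top");s=cams.capture("side")
f=lambda im,x,y,w,h,k:cv2.resize(im[y:y+h,x:x+w,::-1],(w*k,h*k),interpolation=cv2.INTER_CUBIC)
cv2.imwrite("pics/a1.png",np.hstack([f(c["image"],180,150,130,110,3),f(s["image"],240,230,130,110,3)]))
g=get_state();print(g["tcp_pos"],g["eef_rot"])
E
```

```text
[0.51779896 0.11831294 0.19055339] [-1.79976943e+02 -4.36430292e-02  1.74020681e+02]
```

View pics/a1.png

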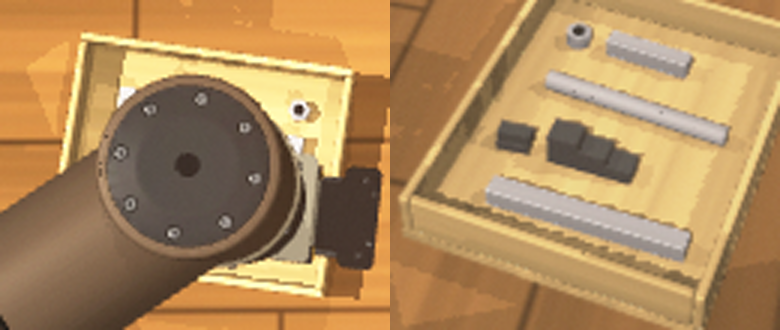

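The move was refused because its rows had no yaw. The picture shows the wrist hiding the crate from above. The side view stays clear, with the square bar running from (490,190) to (690,245) in the crop.

Request:
apply_moves(targets=[{"dp": [0.036, 0.16, -0.09], "yaw": 0}, {"dp": [0.036, 0.16, -0.09], "yaw": 0}, {"dp": [0.036, 0.16, -0.09], "yaw": 0}, {"dp": [0.036, 0.16, -0.09], "yaw": 0}, {"dp": [0.036, 0.16, -0.09], "yaw": 0}, {"dp": [0.036, 0.16, -0.09], "yaw": 0}, {"dp": [0.036, 0.16, -0.09], "yaw": 0}])

```text
time_s: 2.45
tcp_pos: [0.5524, 0.274, 0.1001]
eef_rot: [-179.9, -0.1, 173.9]
contact_force: [-0.4, -0.8, 0.1]
gripper_width: 0.0282
gripper_force: 0.0
```

```bash
python3 - <<'E'
from plant import get_state,cams
import cv2,numpy as np
s=cams.capture("side")
f=lambda im,x,y,w,h,k:cv2.resize(im[y:y+h,x:x+w,::-1],(w*k,h*k),interpolation=cv2.INTER_CUBIC)
cv2.imwrite("pics/a2.png",f(s["image"],240,210,150,130,4))
g=get_state();print(g["tcp_pos"],g["eef_rot"])
E
```

```text
[0.55267743 0.27341014 0.10115386] [-1.79924301e+02 -6.24258906e-02  1.73812012e+02]
```

View pics/a2.png

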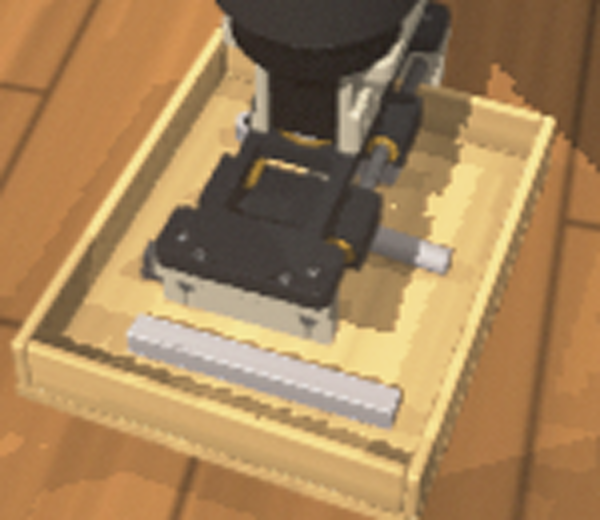

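The gripper hovers over the bar, whose near face is visible from (130,325) to (400,415) in the crop. I'll check where the tip projects against the bar.

```bash
python3 - <<'E'
import pickle;from h import *
s=pickle.load(open("c0.pkl","rb"))["side"]
for dy in(-.035,-.014,.014,.035):
  u,v=proj(s,[.5527,.2734+dy,.079]);print(dy,(u-240)*4,(v-210)*4)
from plant import get_state;print(get_state()["tcp_pos"],get_state()["time_s"])
E
```

```text
-0.035 324.3113066750084 250.37869492024902
-0.014 315.29347374715985 281.0688096721776
0.014 302.7140788447209 323.87987926667483
0.035 292.83475464318826 357.50188089859785
[0.55267743 0.27341014 0.10115386] 2.5
```

Request:
apply_moves(targets=[{"dp": [0.001, 0.004, -0.035], "yaw": 0}, {"dp": [0.001, 0.004, -0.035], "yaw": 0}, {"dp": [0.001, 0.004, -0.035], "yaw": 0}])

```text
time_s: 2.75
tcp_pos: [0.5533, 0.276, 0.0665]
eef_rot: [-179.9, -0.1, 173.7]
contact_force: [0.8, -0.4, 0.7]
gripper_width: 0.0279
gripper_force: 0.0
```

Request:
apply_moves(targets=[{"dp": [0, 0.001, -0.012], "yaw": 0}, {"dp": [0, 0.001, -0.024], "yaw": 0}, {"dp": [0, 0.001, -0.033], "yaw": 0}, {"dp": [0, 0.001, -0.033], "yaw": 0}, {"dp": [0, 0.001, -0.033], "yaw": 0}])

```text
time_s: 3.17
tcp_pos: [0.5538, 0.2783, 0.0333]
eef_rot: [-179.9, -0.0, 173.8]
contact_force: [0.1, -0.2, 0.2]
gripper_width: 0.028
gripper_force: 0.0
```

```bash
python3 - <<'E'
from plant import get_state,cams
import cv2,numpy as np
s=cams.capture("side");t=cams.capture("top")
f=lambda im,x,y,w,h,k:cv2.resize(im[y:y+h,x:x+w,::-1],(w*k,h*k),interpolation=cv2.INTER_CUBIC)
cv2.imwrite("pics/a3.png",np.hstack([f(s["image"],240,220,130,130,3),f(t["image"],180,130,130,130,3)]))
g=get_state();print(g["tcp_pos"],g["eef_rot"],g["contact_force"])
E
```

```text
[0.55436401 0.27890214 0.03415559] [1.79989070e+02 2.15784391e-02 1.73791216e+02] [ 0.62397635 -0.15628461  0.57339389]
```

View pics/a3.png

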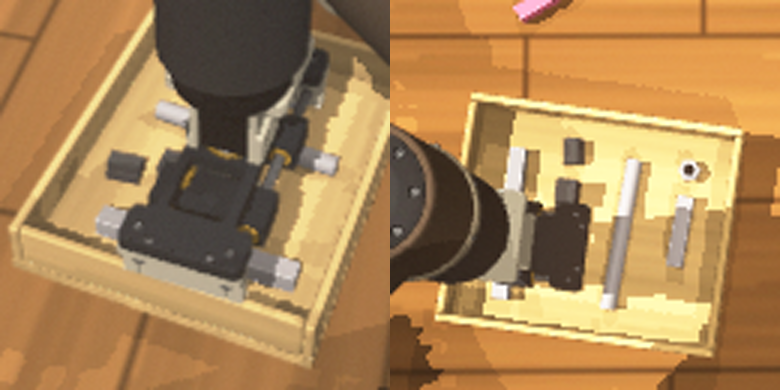

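The bar sticks out on both sides of the gripper, at (110,222) and (280,268) in the side crop, and there is no contact force. I'll close and lift.

Request:
apply_moves(targets=[{"dp": [0, 0, -0.001], "yaw": 0}, {"dp": [0, 0, -0.001], "yaw": 0}, {"dp": [0, 0, -0.001], "yaw": 0}, {"dp": [0, 0, -0.001], "yaw": 0}, {"dp": [0, 0, -0.001], "yaw": 0}, {"dp": [0, 0, -0.001], "yaw": 0}, {"dp": [0, 0, -0.001], "yaw": 0}, {"dp": [0, 0, -0.001], "yaw": 0}], grip=1, squeeze=55)

```text
time_s: 3.93
tcp_pos: [0.5541, 0.2788, 0.0328]
eef_rot: [180.0, 0.0, 173.8]
contact_force: [0.2, 0.3, -0.4]
gripper_width: 0.0004
gripper_force: 0.0
```

The gripper closed to 0, so the grasp missed. I'll look again.

```bash
python3 - <<'E'
from plant import get_state,cams
from h import *
import cv2,numpy as np
s=cams.capture("side");t=cams.capture("top")
f=lambda im,x,y,w,h,k:cv2.resize(im[y:y+h,x:x+w,::-1],(w*k,h*k),interpolation=cv2.INTER_CUBIC)
p=np.array(get_state()["tcp_pos"]);print(proj(s,p),proj(t,p),get_state()["gripper_width"],get_state()["gripper_force"])
a=s["image"].copy();b=t["image"].copy()
for c,im in((s,a),(t,b)):
    for dz in(-.02,.05,.1):
        u,v=proj(c,p+[0,0,dz]);cv2.circle(im,(round(u),round(v)),1,(255,0,0),-1)
cv2.imwrite("pics/a4.png",np.hstack([f(a,250,220,130,130,3),f(b,150,130,150,130,3)]))
E
```

```text
(np.float64(315.7832182296551), np.float64(301.59009400179826)) (np.float64(217.459675999733), np.float64(212.0108559283681)) 0.0009239372207788391 0.0
```

View pics/a4.png

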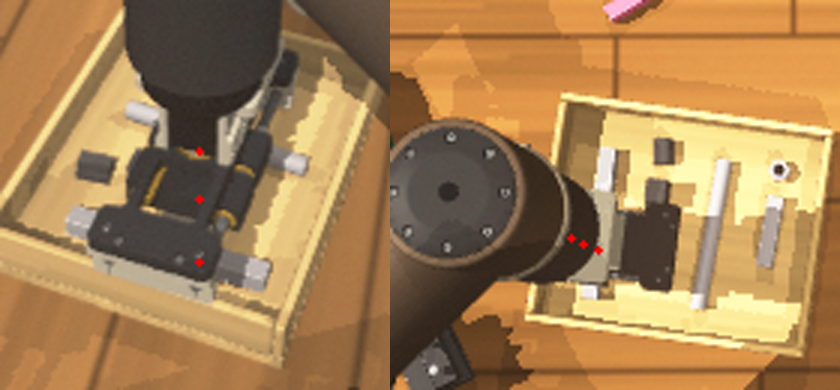

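The TCP projects onto the bar line, yet the gripper reads closed and the bar has not moved. I'll measure where the visible gripper parts really are.

```bash
python3 - <<'E'
from plant import get_state,cams
from h import *
import numpy as np
s=cams.capture("side");t=cams.capture("top")
def world(c,u,v):
    z=c["range_z"][v,u];p=np.array([(u-c["cx"])/c["fx"]*z,(v-c["cy"])/c["fy"]*z,z]);return (c["R"].T@(p-c["t"])).round(3)
print("bar ends side",world(s,276,293),world(s,335,310))
for v in range(280,326,3):print(v,world(s,310,v))
print("top");
for u in range(205,248,3):print(u,world(t,u,212))
for v in range(184,230,4):print("bar?",v,world(t,218,v))
print(get_state()["gripper_width"],get_state()["joints"])
E
```

```text
bar ends side [0.644 0.271 0.025] [0.512 0.284 0.024]
280 [0.561 0.301 0.126]
283 [0.559 0.309 0.128]
286 [0.559 0.311 0.121]
289 [0.558 0.311 0.113]
292 [0.558 0.312 0.105]
295 [0.549 0.348 0.144]
298 [0.547 0.356 0.146]
301 [0.546 0.361 0.145]
304 [0.545 0.367 0.145]
307 [0.543 0.373 0.144]
310 [0.543 0.375 0.139]
313 [0.543 0.373 0.126]
316 [0.545 0.367 0.109]
319 [0.554 0.331 0.046]
322 [0.554 0.33  0.034]
325 [0.554 0.33  0.024]
top
205 [0.528 0.238 0.363]
208 [0.531 0.242 0.317]
211 [0.533 0.24  0.295]
214 [0.535 0.238 0.271]
217 [0.538 0.238 0.237]
220 [0.541 0.238 0.2  ]
223 [0.541 0.231 0.197]
226 [0.544 0.231 0.157]
229 [0.545 0.226 0.143]
232 [0.545 0.218 0.138]
235 [0.545 0.21  0.14 ]
238 [0.545 0.201 0.145]
241 [0.545 0.194 0.143]
244 [0.545 0.186 0.141]
247 [0.556 0.197 0.006]
bar? 184 [0.64  0.284 0.008]
bar? 188 [0.627 0.283 0.012]
bar? 192 [0.614 0.281 0.021]
bar? 196 [0.581 0.244 0.199]
bar? 200 [0.568 0.237 0.232]
bar? 204 [0.557 0.234 0.244]
bar? 208 [0.547 0.235 0.242]
bar? 212 [0.538 0.238 0.226]
bar? 216 [0.531 0.243 0.198]
bar? 220 [0.52  0.243 0.2  ]
bar? 224 [0.514 0.259 0.122]
bar? 228 [0.508 0.278 0.024]
0.00022722771631854028 [ 4.47209157e+01  2.57721021e+01 -1.91436292e+01  9.98964805e-04
 -4.50841469e+01 -1.40937961e+02]
```

Request:
apply_moves(targets=[{"dp": [0, 0, 0.012], "yaw": 0}, {"dp": [0, 0, 0.024], "yaw": 0}, {"dp": [0, 0, 0.036], "yaw": 0}, {"dp": [0, 0, 0.05], "yaw": 0}, {"dp": [0, 0, 0.07], "yaw": 0}, {"dp": [0, 0, 0.09], "yaw": 0}, {"dp": [0, 0, 0.11], "yaw": 0}])

```text
time_s: 4.72
tcp_pos: [0.5543, 0.2789, 0.1455]
eef_rot: [179.9, 0.1, 173.8]
contact_force: [-0.4, 1.0, -1.0]
gripper_width: 0.0003
gripper_force: 0.0
```

```bash
python3 - <<'E'
from plant import get_state,cams
from h import *
import cv2,numpy as np
s=cams.capture("side");t=cams.capture("top")
f=lambda im,x,y,w,h,k:cv2.resize(im[y:y+h,x:x+w,::-1],(w*k,h*k),interpolation=cv2.INTER_CUBIC)
g=get_state();print(g["gripper_width"],g["gripper_force"],g["tcp_pos"],g["contact_force"])
cv2.imwrite("pics/a5.png",np.hstack([f(s["image"],240,190,130,150,3),f(t["image"],160,120,130,150,3)]))
E
```

```text
0.00043076736950543106 0.0 [0.55618573 0.28026798 0.14845698] [-0.36316503  0.47110651  0.80078897]
```

View pics/a5.png

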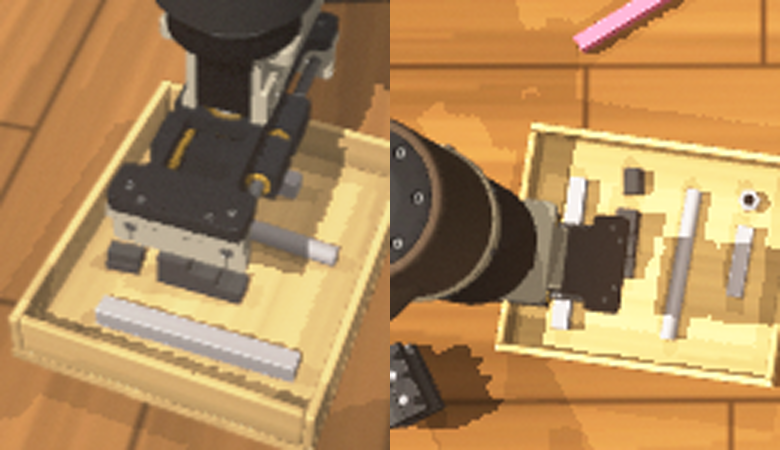

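The bar is still flat on the crate floor, from (100,310) to (295,365) in the side crop. I'll check the true fingertip height from the start image, where the fingers show, and the body's underside now.

```bash
python3 - <<'E'
from plant import get_state,cams
from h import *
import cv2,pickle,numpy as np
def cloud(c,x0,x1,y0,y1):
    v,u=np.mgrid[y0:y1,x0:x1];z=c["range_z"][y0:y1,x0:x1].astype(float);k=z>0
    p=np.stack([(u-c["cx"])/c["fx"]*z,(v-c["cy"])/c["fy"]*z,z],-1)
    return ((p-c["t"])@c["R"])[k],u[k],v[k]
d=pickle.load(open("c0.pkl","rb"));s=d["side"]
P,u,v=cloud(s,455,510,0,75);T=np.array([.2261,-.6355,.2233])
a=np.radians(-160.42);q=P-T;X=q[:,:2]@[np.cos(a),np.sin(a)];Y=q[:,:2]@[np.sin(a),-np.cos(a)]
k=(abs(X)<.06)&(abs(Y)<.12)&(abs(q[:,2])<.15)
for lo in range(-60,120,10):
    m=k&(q[:,2]*1e3>=lo)&(q[:,2]*1e3<lo+10)
    if m.sum():print("z",lo,m.sum(),"Y",(Y[m].min()*1e3).round(),(Y[m].max()*1e3).round(),"X",(X[m].min()*1e3).round(),(X[m].max()*1e3).round())
s=cams.capture("side");g=get_state();T=g["tcp_pos"]
P,u,v=cloud(s,290,305,255,285)
for r in range(255,285,2):
    m=(v==r);print(r,np.median(P[m],0).round(3)-T.round(3))
im=d["side"]["image"][20:80,440:530,::-1];cv2.imwrite("pics/f.png",cv2.resize(im,None,fx=6,fy=6,interpolation=cv2.INTER_CUBIC))
E
```

```text
z 0 18 Y -58.0 61.0 X -11.0 10.0
z 10 47 Y -61.0 63.0 X -14.0 10.0
z 20 47 Y -60.0 63.0 X -13.0 10.0
z 30 48 Y -67.0 65.0 X -13.0 12.0
z 40 52 Y -66.0 67.0 X -13.0 11.0
z 50 49 Y -63.0 67.0 X -13.0 10.0
z 60 22 Y -64.0 83.0 X -30.0 12.0
z 70 118 Y -88.0 92.0 X -42.0 38.0
z 80 165 Y -88.0 92.0 X -42.0 37.0
z 90 148 Y -98.0 98.0 X -41.0 38.0
z 100 176 Y -95.0 99.0 X -41.0 39.0
z 110 258 Y -98.0 102.0 X -40.0 40.0
255 [0.011 0.085 0.115]
257 [0.011 0.09  0.115]
259 [0.009 0.093 0.115]
261 [0.009 0.095 0.112]
263 [0.009 0.095 0.108]
265 [0.01  0.093 0.1  ]
267 [0.011 0.088 0.09 ]
269 [0.012 0.087 0.083]
271 [0.011 0.086 0.079]
273 [0.012 0.086 0.074]
275 [ 0.056 -0.058 -0.109]
277 [ 0.054 -0.054 -0.111]
279 [ 0.054 -0.054 -0.117]
281 [ 0.054 -0.053 -0.123]
283 [ 0.055 -0.053 -0.131]
```

View pics/f.png

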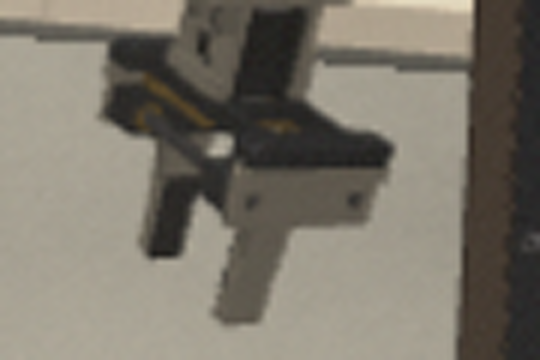

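In the crop, the fingertips are at (235,320) and (165,255). Depth puts them a few mm above the reported TCP, and the body's underside 70 mm above it instead of 44. So the real tool sits about 26 mm higher than reported, and the fingers closed above the bar. I'll reopen and go about 25 mm deeper.

Request:
apply_moves(targets=[{"dp": [-0.001, -0.001, -0.03], "yaw": 0}, {"dp": [-0.001, -0.001, -0.06], "yaw": 0}, {"dp": [-0.001, -0.001, -0.085], "yaw": 0}, {"dp": [-0.001, -0.001, -0.085], "yaw": 0}, {"dp": [-0.001, -0.001, -0.085], "yaw": 0}, {"dp": [-0.001, -0.001, -0.085], "yaw": 0}], grip=0.36)

```text
time_s: 5.37
tcp_pos: [0.5539, 0.2782, 0.0592]
eef_rot: [180.0, 0.1, 173.8]
contact_force: [-0.5, 0.6, 1.3]
gripper_width: 0.0274
gripper_force: 0.0
```

Request:
apply_moves(targets=[{"dp": [0, 0, -0.02], "yaw": 0}, {"dp": [0, 0, -0.035], "yaw": 0}, {"dp": [0, 0, -0.043], "yaw": 0}, {"dp": [0, 0, -0.048], "yaw": 0}, {"dp": [0, 0, -0.048], "yaw": 0}])

```text
time_s: 5.78
tcp_pos: [0.5533, 0.2779, 0.01]
eef_rot: [180.0, 0.0, 173.8]
contact_force: [0.3, -0.1, 0.3]
gripper_width: 0.0283
gripper_force: 0.0
```

Request:
apply_moves(targets=[{"dp": [0, 0, -0.002], "yaw": 0}, {"dp": [0, 0, -0.002], "yaw": 0}, {"dp": [0, 0, -0.002], "yaw": 0}])

```text
time_s: 6.03
tcp_pos: [0.5535, 0.2782, 0.0086]
eef_rot: [180.0, 0.1, 173.8]
contact_force: [0.1, 0.0, -0.6]
gripper_width: 0.0281
gripper_force: 0.0
```

Request:
apply_moves(targets=[{"dp": [0, 0, 0], "yaw": 0}, {"dp": [0, 0, 0], "yaw": 0}, {"dp": [0, 0, 0], "yaw": 0}, {"dp": [0, 0, 0], "yaw": 0}, {"dp": [0, 0, 0], "yaw": 0}, {"dp": [0, 0, 0], "yaw": 0}], grip=1, squeeze=55)

```text
time_s: 6.53
tcp_pos: [0.5532, 0.278, 0.0082]
eef_rot: [180.0, 0.0, 173.8]
contact_force: [-0.5, 0.8, 4.0]
gripper_width: 0.0152
gripper_force: 55.0
```

Gripped at 55 N. Next I'll lift, then travel to a point in front of the mouth.

Request:
apply_moves(targets=[{"dp": [0, 0, 0.015], "yaw": 0}, {"dp": [0, 0, 0.03], "yaw": 0}, {"dp": [0, 0, 0.05], "yaw": 0}, {"dp": [0, 0, 0.075], "yaw": 0}, {"dp": [0, 0, 0.1], "yaw": 0}, {"dp": [0, 0, 0.115], "yaw": 0}, {"dp": [0, 0, 0.115], "yaw": 0}, {"dp": [0, 0, 0.115], "yaw": 0}, {"dp": [0, 0, 0.115], "yaw": 0}])

```text
time_s: 7.28
tcp_pos: [0.5521, 0.2772, 0.1212]
eef_rot: [-179.9, -0.1, 173.8]
contact_force: [-0.3, -0.3, -2.6]
gripper_width: 0.0157
gripper_force: 55.0
```

Request:
apply_moves(targets=[{"dp": [-0.01, -0.03, 0], "yaw": 0}, {"dp": [-0.02, -0.065, 0], "yaw": 0}, {"dp": [-0.03, -0.1, 0], "yaw": 2}, {"dp": [-0.04, -0.135, 0], "yaw": 5}, {"dp": [-0.05, -0.17, 0], "yaw": 8}, {"dp": [-0.06, -0.205, 0], "yaw": 11}, {"dp": [-0.07, -0.24, 0], "yaw": 14}, {"dp": [-0.08, -0.275, 0], "yaw": 17}, {"dp": [-0.09, -0.31, 0], "yaw": 20}, {"dp": [-0.1, -0.345, 0], "yaw": 23.1}, {"dp": [-0.115, -0.38, 0], "yaw": 23.1}, {"dp": [-0.13, -0.415, 0], "yaw": 23.1}, {"dp": [-0.14, -0.45, 0], "yaw": 23.1}, {"dp": [-0.15, -0.485, 0], "yaw": 23.1}, {"dp": [-0.16, -0.515, 0], "yaw": 23.1}, {"dp": [-0.165, -0.531, 0], "yaw": 23.1}, {"dp": [-0.165, -0.531, 0], "yaw": 23.1}, {"dp": [-0.165, -0.531, 0], "yaw": 23.1}, {"dp": [-0.165, -0.531, 0], "yaw": 23.1}])

```text
time_s: 8.87
tcp_pos: [0.3874, -0.253, 0.1218]
eef_rot: [179.9, -0.1, -163.2]
contact_force: [0.3, 0.2, -2.2]
gripper_width: 0.0158
gripper_force: 55.0
```

```bash
python3 - <<'E'
from plant import get_state,cams
from h import *
import cv2,numpy as np,pickle
s=cams.capture("side");t=cams.capture("top");pickle.dump({"side":s,"top":t},open("c1.pkl","wb"))
f=lambda im,x,y,w,h,k:cv2.resize(im[y:y+h,x:x+w,::-1],(w*k,h*k),interpolation=cv2.INTER_CUBIC)
g=get_state();print(g["gripper_width"],g["gripper_force"],g["tcp_pos"],g["eef_rot"],g["contact_force"])
cv2.imwrite("pics/b1.png",np.hstack([f(s["image"],300,110,130,130,3),f(t["image"],320,160,130,130,3)]))
E
```

```text
0.01513507762720331 54.99888360500336 [ 0.38799738 -0.25252752  0.12225578] [ 1.79965533e+02 -4.87383580e-02 -1.63070212e+02] [-0.13060508 -0.26181707 -2.058218  ]
```

View pics/b1.png

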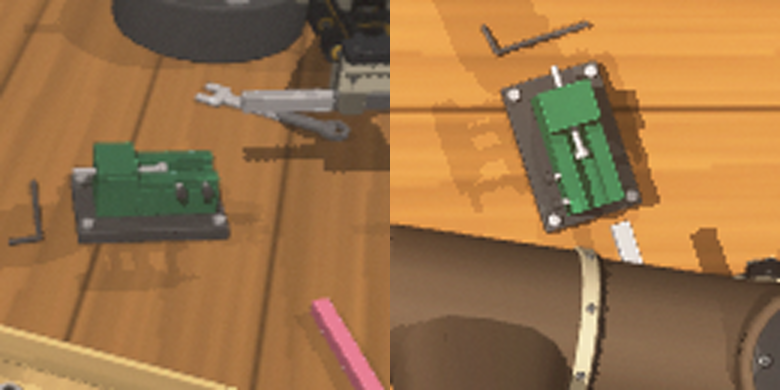

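The bar is held level, with its front end at (240,100) in the side crop and (625,225) in the top crop, just short of the mouth. That was my last allowed picture, so from here I use numbers only.

```bash
cat > m.py <<'E'
from h import *
import cv2,numpy as np
O=np.array([.5506,-.2038]);th=np.radians(16.95);e=np.array([np.cos(th),np.sin(th)]);n=np.array([-e[1],e[0]])
def hf(p):p=np.asarray(p)[...,:2]-O;return np.stack([p@e,p@n],-1)
def depthpts(c,k):
    v,u=np.where(k);z=c["range_z"][v,u].astype(float);q=z>0;u,v,z=u[q],v[q],z[q]
    p=np.stack([(u-c["cx"])/c["fx"]*z,(v-c["cy"])/c["fy"]*z,z],-1);return (p-c["t"])@c["R"]
def steel(c,roi,vmin=130):
    x0,x1,y0,y1=roi;h=cv2.cvtColor(c["image"],cv2.COLOR_RGB2HSV);m=(h[...,1]<50)&(h[...,2]>vmin)
    k=np.zeros_like(m);k[y0:y1,x0:x1]=m[y0:y1,x0:x1];return k
E
python3 - <<'E'
import pickle
from m import *
d=pickle.load(open("c1.pkl","rb"));t,s=d["top"],d["side"]
k=steel(t,(392,406,230,250));v,u=np.where(k);print("top",k.sum(),u.min(),u.max(),v.min(),v.max())
P=np.array([ray(t,a,b,.138) for a,b in zip(u,v)]);H=hf(P)*1e3
for lo in range(-110,-40,5):
    m=(H[:,0]>=lo)&(H[:,0]<lo+5)
    if m.sum():print(lo,m.sum(),H[m,1].mean().round(1),H[m,1].min().round(1),H[m,1].max().round(1))
print("front",H[:,0].max(),"z",np.median(depthpts(t,k)[:,2]))
k=steel(s,(378,411,136,148));D=depthpts(s,k);hh=hf(D)*1e3;print("side n",len(D))
m=D[:,2]>.08
for lo in range(-160,-40,10):
    q=m&(hh[:,0]>=lo)&(hh[:,0]<lo+10)
    if q.sum():print(lo,q.sum(),"z",(np.percentile(D[q,2],[10,50,90])*1e3).round(1),"y",np.median(hh[q,1]).round(1))
E
```

```text
top 87 394 403 234 247
-110 3 -0.7 -3.3 1.9
-105 9 1.8 -4.1 8.7
-100 12 3.5 -4.1 11.3
-95 12 4.6 -3.2 12.2
-90 12 4.4 -4.0 12.2
-85 12 4.1 -3.2 11.4
-80 13 3.2 -4.8 12.2
-75 11 4.0 -4.0 11.4
-70 3 3.2 -1.4 9.7
front -69.15476382389697 z 0.1364941457501146
side n 215
-160 11 z [130.8 137.8 140.9] y 6.3
-150 23 z [125.8 134.6 140.3] y 6.0
-140 25 z [126.1 135.9 139.9] y 5.8
-130 23 z [127.2 136.5 139.7] y 6.2
-120 23 z [127.6 134.6 140.8] y 7.2
-110 25 z [128.1 136.7 139.7] y 5.4
-100 24 z [127.5 136.2 140.4] y 6.4
-90 27 z [125.4 136.  139.9] y 6.2
-80 21 z [127.1 135.6 139.1] y 5.6
-70 1 z [137.8 137.8 137.8] y 2.7
```

Request:
apply_moves(targets=[{"dp": [0.001, -0.002, -0.03], "yaw": 0}, {"dp": [0.001, -0.002, -0.06], "yaw": 0}, {"dp": [0.001, -0.002, -0.073], "yaw": 0}, {"dp": [0.001, -0.002, -0.073], "yaw": 0}, {"dp": [0.001, -0.002, -0.073], "yaw": 0}, {"dp": [0.001, -0.002, -0.073], "yaw": 0}])

```text
time_s: 9.47
tcp_pos: [0.3902, -0.255, 0.0507]
eef_rot: [-180.0, 0.1, -163.0]
contact_force: [-0.1, -0.4, -2.4]
gripper_width: 0.0155
gripper_force: 55.0
```

```bash
python3 - <<'E'
import pickle
from m import *
from plant import cams,get_state
t=cams.capture("top");s=cams.capture("side");pickle.dump({"side":s,"top":t},open("c2.pkl","wb"))
g=get_state();print(g["tcp_pos"],g["eef_rot"],hf(g["tcp_pos"]))
k=steel(t,(385,410,228,252));v,u=np.where(k);P=np.array([ray(t,a,b,.065) for a,b in zip(u,v)]);H=hf(P)*1e3
for lo in range(-130,-40,5):
    m=(H[:,0]>=lo)&(H[:,0]<lo+5)
    if m.sum():print(lo,m.sum(),H[m,1].mean().round(1),H[m,1].min().round(1),H[m,1].max().round(1))
print("z top",np.median(depthpts(t,k)[:,2]))
# rectified profile of the channel at z=57 : V across y for x stations
im=cv2.cvtColor(t["image"],cv2.COLOR_RGB2GRAY).astype(np.float32)
ys=np.arange(-34,35,2)
print("y ",*[f"{y:4d}" for y in ys])
for x0 in(-46,-40,-34,-28,-22,-16,-10):
    row=[]
    for y in ys:
        w=O+e*x0/1e3+n*y/1e3;uu,vv=proj(t,[*w,.057]);row.append(cv2.remap(im,np.float32([[uu]]),np.float32([[vv]]),cv2.INTER_LINEAR)[0,0])
    print(x0,*[f"{int(r):4d}" for r in row])
E
```

```text
[ 0.3902983  -0.25520382  0.05106956] [-1.79927524e+02  1.23706935e-01 -1.63069314e+02] [-0.16832424 -0.00243693]
-105 8 -1.4 -6.4 5.3
-100 9 -0.2 -7.3 7.2
-95 11 0.3 -7.3 8.1
-90 10 0.8 -5.4 7.2
-85 10 0.0 -7.2 8.2
-80 10 0.5 -6.3 7.3
-75 10 1.0 -7.2 8.2
-70 6 0.6 -5.3 6.5
z top 0.0654616579752838
y   -34  -32  -30  -28  -26  -24  -22  -20  -18  -16  -14  -12  -10   -8   -6   -4   -2    0    2    4    6    8   10   12   14   16   18   20   22   24   26   28   30   32   34
-46  100  110  119   96   88  118  118  118  119  120  119  118  106   99  107  114  119  120  121  111   80   67   68  105  117  117  118  119  119  127  116   84   67   74   83
-40   60   60   58   60   71  100  118  118  119  119  120  118  114  102  106  114  117  117  111   80   70   73   90  110  118  119  119  119  119  122  118   79   65   85   81
-34   60   59   59   61   83  113  118  118  119  119  118  115   99  100  108  113  117  118  115   95   69   71   97  129  119  117  118  118  118  119  124  147  189  151  117
-28   59   58   58   62   75  115  117  116  118  118  118  117  106   96  106  113  118  117   96   70   69   70   74  105  117  117  118  119  121  119  110   87   87   86   84
-22   58   59   59   61   77  102  116  117  118  118  118  113  103  100  108  115  118  116  103   77   70   73   89  108  114  115  116  118  118  116  110   88   81   87   88
-16   59   59   60   62   90  120  117  116  117  117  117  115   99  101  111  117  120  119  109   87   71   72   97  131  119  116  117  118  118  118  118  102   63   78   82
-10   59   59   58   61   75  113  117  115  116  117  118  119  110  100  107  114  118  112   93   63   63   64   67  101  116  115  117  118  117  120  142  207  215  176  100
```

The bar and channel centres agree within 0.5 mm, so I'll slide in at about 4 mm clearance.

Request:
apply_moves(targets=[{"dp": [0.008, 0.0024, 0], "yaw": 0}, {"dp": [0.016, 0.0049, 0], "yaw": 0}, {"dp": [0.024, 0.0073, 0], "yaw": 0}, {"dp": [0.032, 0.0098, 0], "yaw": 0}, {"dp": [0.038, 0.0116, 0], "yaw": 0}, {"dp": [0.043, 0.0131, 0], "yaw": 0}, {"dp": [0.043, 0.0131, 0], "yaw": 0}, {"dp": [0.043, 0.0131, 0], "yaw": 0}])

```text
time_s: 10.23
tcp_pos: [0.4321, -0.2419, 0.0495]
eef_rot: [180.0, -0.0, -163.1]
contact_force: [-1.0, -0.2, -2.7]
gripper_width: 0.0156
gripper_force: 55.0
```

Request:
apply_moves(targets=[{"dp": [0, 0, -0.001], "yaw": 0}, {"dp": [0, 0, -0.002], "yaw": 0}, {"dp": [0, 0, -0.003], "yaw": 0}, {"dp": [0, 0, -0.003], "yaw": 0}])

```text
time_s: 10.57
tcp_pos: [0.4317, -0.2422, 0.0466]
eef_rot: [180.0, -0.0, -163.1]
contact_force: [-0.3, 0.3, -2.3]
gripper_width: 0.0153
gripper_force: 55.0
```

```bash
python3 - <<'E'
from m import *
from plant import cams,get_state
t=cams.capture("top")
g=get_state();print(g["tcp_pos"],hf(g["tcp_pos"]),g["contact_force"],g["moment"])
k=steel(t,(370,410,205,252),140);v,u=np.where(k);P=np.array([ray(t,a,b,.062) for a,b in zip(u,v)]);H=hf(P)*1e3
for lo in range(-100,20,6):
    m=(H[:,0]>=lo)&(H[:,0]<lo+6)&(abs(H[:,1])<15)
    if m.sum():print(lo,m.sum(),H[m,1].mean().round(1),H[m,1].min().round(1),H[m,1].max().round(1))
D=depthpts(t,k);h=hf(D)*1e3;m=(abs(h[:,1])<8)&(h[:,0]<-25);print("z top",np.median(D[m,2]))
E
```

```text
[ 0.43178869 -0.24218908  0.04667241] [-0.12484193 -0.00208354] [ 0.01961318  0.08203324 -3.61805077] [0.0759788  0.14258237 0.00252992]
-52 3 -4.0 -6.7 -1.3
-46 13 0.6 -7.6 8.8
-40 13 0.2 -7.6 7.9
-34 12 1.1 -6.6 8.9
-28 11 0.0 -7.5 7.1
-4 4 2.9 -1.9 7.2
2 8 1.9 -2.8 6.3
8 5 2.2 -0.0 4.5
14 3 3.1 1.8 4.6
z top 0.06093017333564114
```

Request:
apply_moves(targets=[{"dp": [0, 0, -0.001], "yaw": 0}, {"dp": [0.004, 0.0012, -0.001], "yaw": 0}, {"dp": [0.008, 0.0024, -0.001], "yaw": 0}, {"dp": [0.012, 0.0037, -0.001], "yaw": 0}, {"dp": [0.016, 0.0049, -0.001], "yaw": 0}, {"dp": [0.019, 0.0058, -0.001], "yaw": 0}, {"dp": [0.019, 0.0058, -0.001], "yaw": 0}, {"dp": [0.019, 0.0058, -0.001], "yaw": 0}])

```text
time_s: 11.28
tcp_pos: [0.4512, -0.2362, 0.0457]
eef_rot: [180.0, -0.0, -163.1]
contact_force: [-0.7, 0.3, -2.8]
gripper_width: 0.0154
gripper_force: 55.0
```

Request:
apply_moves(targets=[{"dp": [0.002, 0.0006, 0], "yaw": 0}, {"dp": [0.004, 0.0012, 0], "yaw": 0}, {"dp": [0.005, 0.0015, 0], "yaw": 0}, {"dp": [0.005, 0.0015, 0], "yaw": 0}])

```text
time_s: 11.62
tcp_pos: [0.4552, -0.2348, 0.0455]
eef_rot: [180.0, -0.1, -163.1]
contact_force: [-3.5, -0.5, -2.5]
gripper_width: 0.0153
gripper_force: 55.0
```

Request:
apply_moves(targets=[{"dp": [0.002, 0.0006, 0], "yaw": 0}, {"dp": [0.004, 0.0012, 0], "yaw": 0}, {"dp": [0.005, 0.0015, 0], "yaw": 0}, {"dp": [0.005, 0.0015, 0], "yaw": 0}, {"dp": [0.005, 0.0015, 0], "yaw": 0}])

```text
time_s: 12.03
tcp_pos: [0.459, -0.2335, 0.0453]
eef_rot: [179.9, -0.2, -163.2]
contact_force: [-7.1, -2.0, -0.8]
gripper_width: 0.0154
gripper_force: 55.0
```

Request:
apply_moves(targets=[{"dp": [0.002, 0.0006, 0], "yaw": 0}, {"dp": [0.004, 0.0012, 0], "yaw": 0}, {"dp": [0.005, 0.0015, 0], "yaw": 0}, {"dp": [0.005, 0.0015, 0], "yaw": 0}, {"dp": [0.005, 0.0015, 0], "yaw": 0}, {"dp": [0.005, 0.0015, 0], "yaw": 0}])

```text
time_s: 12.53
tcp_pos: [0.4625, -0.2321, 0.045]
eef_rot: [179.9, -0.3, -163.2]
contact_force: [-10.6, -4.7, -0.1]
gripper_width: 0.0154
gripper_force: 55.0
```

```bash
python3 - <<'E'
from m import *
from plant import cams,get_state
t=cams.capture("top");s=cams.capture("side")
g=get_state();F=g["contact_force"];print(g["tcp_pos"],hf(g["tcp_pos"]),F,"push",-F[:2]@e)
k=steel(t,(370,410,195,252),140);v,u=np.where(k);P=np.array([ray(t,a,b,.061) for a,b in zip(u,v)]);H=hf(P)*1e3
for lo in range(-60,36,6):
    m=(H[:,0]>=lo)&(H[:,0]<lo+6)&(abs(H[:,1])<15)
    if m.sum():print(lo,m.sum(),H[m,1].mean().round(1))
D=depthpts(t,k);h=hf(D)*1e3;m=(abs(h[:,1])<8)&(h[:,0]<-5);print("z top",np.median(D[m,2]))
E
```

```text
[ 0.46248651 -0.23211249  0.04497138] [-0.09253994 -0.00139423] [-9.7066182  -4.53652431  0.31987804] push 10.60752313990349
-6 7 -3.8
0 13 0.8
6 11 1.7
12 7 1.6
18 5 2.2
z top 0.057102309964343595
```

Request:
apply_moves(targets=[{"dp": [0.0005, 0.0001, 0], "yaw": 0}, {"dp": [0.0005, 0.0001, 0], "yaw": 0}, {"dp": [0.0005, 0.0001, 0], "yaw": 0}, {"dp": [0.0005, 0.0001, 0], "yaw": 0}, {"dp": [0.0005, 0.0001, 0], "yaw": 0}, {"dp": [0.0005, 0.0001, 0], "yaw": 0}, {"dp": [0.0005, 0.0001, 0], "yaw": 0}, {"dp": [0.0005, 0.0001, 0], "yaw": 0}, {"dp": [0.0005, 0.0001, 0], "yaw": 0}, {"dp": [0.0005, 0.0001, 0], "yaw": 0}, {"dp": [0.0005, 0.0001, 0], "yaw": 0}, {"dp": [0.0005, 0.0001, 0], "yaw": 0}, {"dp": [0.0005, 0.0001, 0], "yaw": 0}, {"dp": [0.0005, 0.0001, 0], "yaw": 0}, {"dp": [0.0005, 0.0001, 0], "yaw": 0}, {"dp": [0.0005, 0.0001, 0], "yaw": 0}, {"dp": [0.0005, 0.0001, 0], "yaw": 0}, {"dp": [0.0005, 0.0001, 0], "yaw": 0}, {"dp": [0.0005, 0.0001, 0], "yaw": 0}, {"dp": [0.0005, 0.0001, 0], "yaw": 0}])

```text
time_s: 14.3
tcp_pos: [0.4627, -0.232, 0.045]
eef_rot: [179.9, -0.4, -163.2]
contact_force: [-10.9, -3.7, 0.2]
gripper_width: 0.0153
gripper_force: 55.0
```

Request:
apply_moves(targets=[{"dp": [0, 0, 0], "yaw": 0}, {"dp": [0, 0, 0], "yaw": 0}, {"dp": [0, 0, 0], "yaw": 0}, {"dp": [0, 0, 0], "yaw": 0}, {"dp": [0, 0, 0], "yaw": 0}, {"dp": [0, 0, 0], "yaw": 0}, {"dp": [0, 0, 0], "yaw": 0}, {"dp": [0, 0, 0], "yaw": 0}, {"dp": [0, 0, 0], "yaw": 0}, {"dp": [0, 0, 0], "yaw": 0}, {"dp": [0, 0, 0], "yaw": 0}, {"dp": [0, 0, 0], "yaw": 0}, {"dp": [0, 0, 0], "yaw": 0}, {"dp": [0, 0, 0], "yaw": 0}, {"dp": [0, 0, 0], "yaw": 0}, {"dp": [0, 0, 0], "yaw": 0}, {"dp": [0, 0, 0], "yaw": 0}, {"dp": [0, 0, 0], "yaw": 0}, {"dp": [0, 0, 0], "yaw": 0}, {"dp": [0, 0, 0], "yaw": 0}])

```text
time_s: 15.97
tcp_pos: [0.4627, -0.2321, 0.045]
eef_rot: [179.9, -0.4, -163.2]
contact_force: [-11.7, -4.3, 1.1]
gripper_width: 0.0153
gripper_force: 55.0
```

Request:
apply_moves(targets=[{"dp": [0, 0, 0], "yaw": 0}, {"dp": [0, 0, 0], "yaw": 0}, {"dp": [0, 0, 0], "yaw": 0}, {"dp": [0, 0, 0], "yaw": 0}, {"dp": [0, 0, 0], "yaw": 0}, {"dp": [0, 0, 0], "yaw": 0}, {"dp": [0, 0, 0], "yaw": 0}, {"dp": [0, 0, 0], "yaw": 0}, {"dp": [0, 0, 0], "yaw": 0}, {"dp": [0, 0, 0], "yaw": 0}, {"dp": [0, 0, 0], "yaw": 0}, {"dp": [0, 0, 0], "yaw": 0}])

```text
time_s: 16.97
tcp_pos: [0.4627, -0.232, 0.045]
eef_rot: [179.9, -0.4, -163.2]
contact_force: [-11.0, -3.5, 0.8]
gripper_width: 0.0152
gripper_force: 55.0
```

```bash
python3 -c "
from plant import r
print(r.close_job())"
```

```text
the job is handed in; nothing more can be done
None
```

The square bar lies level in the holder's channel, still gripped at 55 N and pushing the plunger with about 12 N by the wrist sensor. It held that push for over 4 s before hand-in at about 17 s. The first grasp closed above the bar and had to be repeated; the hand-in returned no verdict.

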